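Screw the lid back on the rivet pot

ROBOT

A 6-joint arm with a two-finger parallel gripper is mounted at the origin on the work surface. World frame = base frame: x ahead of the robot, y to its left, z up, the work surface at z = 0. Lengths are in m, angles in degrees, forces in N, time in s.
With the tool pointing down it reaches from about 0.4 to 0.825 m from the base axis. Payload 7 kg.
Tool frame: the origin (TCP) lies midway between the tips of the shut fingers; the grasp point (between the pads) lies 19 mm behind it; x points along the fingers, z is the direction in which the jaws open and shut, and the axes are right-handed (so a half turn about x gives the same grasp; the last joint's range is limited). The gripper opens to 88 mm and grips with 3 to 60 N. Pads are 19 mm wide; open, the fingers measure 130 mm over their backs; the gripper's body (78 mm by 193 mm) begins 47 mm behind the grasp point.
Start: joints at [85.778, 20.546, 0.682, 0, -70.136, -16.507], TCP at [0.239, 0.631, 0.188] pointing down, gripper open.
Joint ranges: [-176.03, 176.03], [-82.01, 121.73], [-58.28, 71.71], [-173.87, 95.51], [-174.79, -0.11], [-173.66, 173.66]. Speed limits (degrees/s): [136.94, 136.94, 172.46, 180, 180, 180].

INTERFACE

Orientations are given as [roll, pitch, yaw] about the fixed x, y, z axes, in that order (R = Rz(yaw) Ry(pitch) Rx(roll)).
In Python, from plant import ctrl gives the robot as it stands. The module is installed in compiled form; this text tells all that it offers.
- The arm moves only by the tool servo_tool, never from a script. Its argument "deltas" is a list of rows, each a list of 3 entries, a list of its own where there are three numbers: the turn, a rotation vector about the tool's x, y, z in degrees, then the shift along the tool's x, y, z in cm, then the finger opening in cm, from 0 to 8.76. A call has 1 to 5 rows; each row is the pose to reach, as a shift and turn from the pose measured when the call began, along the tool's axes at that moment; what a row does not reach only later rows make up. A row lasts 1/10 s, in which the tool goes at most 50 mm and 8.59 degrees, less where a joint would pass 70% of its speed; a pose out of reach is approached as far as the arm can. A call with a gripper value outside its range is refused whole. The fingers move at their own pace and stop on an object; the grip force is fixed at half the most. Time passes only in rows, so rows that repeat a pose let the fingers close. It gives the time, the measured TCP pose, the force and the opening at its end, in the units of the state.
- ctrl.get_obs(): the state, without advancing time (a new reading comes with each control period).
- ctrl.snapshot(name): name is "scene" or "top" or "wrist"; returns a dict with "image" (400x640x3 uint8, red, green, blue), "vertical_fov" (degrees; the focal length in pixels is half the picture's height over the tangent of half this angle, whatever the lens; pixels are square), "cx", "cy" (the principal point, pixels), "rvec" (rotation vector, rad) and "tvec" (3), from world to camera coordinates, as OpenCV has them. Camera axes: x right, y down, z forward; pixel columns grow to the right and rows downward; lengths in m; the calibration is good to about 2 mm. A picture is of the moment at which its call begins. There is no depth.
- ctrl.close_job(): hands the job in, once; it reports no verdict.
The state is a dict: "clock": time; "joint_pos": joint angles; "qvel": joint speeds; "tau": joint torques, N m; "tool_pos": TCP position; "orientation": TCP orientation; "force": force on the tool from outside, world axes, zero at the start; "moment": the same for the moment, N m; "opening": finger opening in m.
Only numpy, scipy, OpenCV 4.12 (cv2) and the standard library are available. Lean on these libraries where they do the work, as an engineer would, in place of code of your own. Each camera call takes 0.05 s, during which the arm holds its last target. There are 200 camera calls.

TASK

Close the open white rivet pot with the smaller of the two grey bar-grip lids. Set the lid level on the neck with its grip bar roughly in line with the pot's two ears so that it rests on top of the thread, turn it back (anticlockwise from above) until it drops down into the thread start, then, with it down, screw it clockwise until it stops with the bar in line with the ears again, and let go. Leave the wider lid where it is.

Things in the scene. Friction and masses are not known exactly. Their poses are not given: they have to be found in the camera images.
- pot: open white plastic pot fixed to the bench, body 110 mm across, with two ears (26 mm wide, tips 77 mm from its axis, 50 mm up) along its +x and -x. Neck 68 mm across, 58 mm at the rim. Origin: centre of its underside, z up. A lid whose bar is near the ears' line rests high on the two thread ramps (84 mm across, 110 degrees long each): lid origin 88 to 93 mm above the pot's.
- pot_mouth (a point): centre of the pot's rim, 100 mm up, axes as the pot's. With its bar 50 to 90 (best 70) degrees anticlockwise of the ears' line the lid is over the gaps in the thread; lowered there it drops about 12 mm onto the rim, lid origin 78 mm up. Kept down and turned clockwise, its lugs run under the ramps (4 mm play at first, 1 mm at the end) to a stop about 5 degrees past the ears' line.
- lid: the pot's grey screw lid, 100 mm across, lying skirt down; 0.1 to 0.15 kg. Top plate 26 mm up; on it over the centre a grip bar along x, 70 long, 16 thick, 32 mm high (top 58 mm up). Origin: centre of its underside, z up. Two equal lugs inside the skirt's lower edge under the bar's ends: a half turn makes no difference. It goes over the neck with 3 mm side play along the bar, 5 mm across.
- wide_lid: grey lid of another pot, 132 mm across, of the same form, height and bar; must stay where it is. Origin: centre of its underside. The two lids may lie either way round.
Things that resemble listed ones, but are neither listed nor needed, are in the scene too. Leave any blue or red look-alike of the pot alone.

How it is judged:
By the outcome, as a careful person would: the job done as asked, in the order asked, and still so for the second after the job is handed in, with the robot touching nothing.
It also fails if it takes over 45 s, if anything falls off the work surface, if the arm or the gripper's body presses on something with over 40 N, if the wrist force passes 120 N, or if a joint passes its speed limit or range.

## Working session

There is one attempt and no reset: what is moved stays moved. The work goes in short steps, Python scripts to look and compute and a tool call to move; the robot and the scene stay as the last step left them, time stands still between calls to the robot, and variables do not carry over. Pictures are saved under pics/ and viewed, on a budget of 10 in all, crops included, one or two more only if the job needs it, and the job is handed in when it is done.

Besides the shell and the picture viewer there is one more tool, called as name([rows], argument=value, ...), one row to a line, values as JSON. servo_tool: Moves the arm, as the interface text tells. Its arguments: {"type":"object","properties":{"deltas":{"type":"array","items":{"type":"array"}}},"required":["deltas"]}

```bash
mkdir -p pics
cat > h.py <<'E'
import numpy as np, cv2
from plant import ctrl
from scipy.spatial.transform import Rotation as Ro
def snap(n,f):
    s=ctrl.snapshot(n); cv2.imwrite(f'pics/{f}.png',s['image'][:,:,::-1]); np.save(f'pics/{f}.npy',s,allow_pickle=True); return s
def load(f): return np.load(f'pics/{f}.npy',allow_pickle=True).item()
def ray(s,u,v):
    f=s['image'].shape[0]/2/np.tan(np.radians(s['vertical_fov'])/2)
    R=cv2.Rodrigues(np.array(s['rvec'],float))[0]; t=np.array(s['tvec'],float).ravel()
    d=R.T@np.array([(u-s['cx'])/f,(v-s['cy'])/f,1]); return -R.T@t,d
def onz(s,u,v,z):
    o,d=ray(s,u,v); return o+d*(z-o[2])/d[2]
def proj(s,p):
    f=s['image'].shape[0]/2/np.tan(np.radians(s['vertical_fov'])/2)
    R=cv2.Rodrigues(np.array(s['rvec'],float))[0]; q=R@np.array(p)+np.array(s['tvec'],float).ravel()
    return q[0]/q[2]*f+s['cx'],q[1]/q[2]*f+s['cy']
E
python3 - <<'E'
from h import *
a=snap('top','top0');b=snap('scene','sc0')
for s in(a,b):
  print({k:s[k] for k in s if k!='image'},ray(s,320,200))
o=ctrl.get_obs();print(o)
print(Ro.from_euler('xyz',o['orientation'],degrees=True).as_matrix().round(3))
E
```

```text
{'vertical_fov': 56.178091043882354, 'cx': 322.1116251230343, 'cy': 197.09425624146647, 'rvec': array([ 2.18731149, -2.1499115 ,  0.10180829]), 'tvec': array([-0.03457057,  0.56809557,  0.83370748])} (array([ 0.4839354 , -0.02950588,  0.88539922]), array([ 0.09045411,  0.01100018, -0.995886  ]))
{'vertical_fov': 53.66421344034611, 'cx': 322.7938344606537, 'cy': 196.43265232358118, 'rvec': array([ 1.22294769,  2.10487468, -1.12035634]), 'tvec': array([ 0.31978436, -0.20634562,  1.29951147])} (array([1.18650241, 0.3242643 , 0.56624668]), array([-0.70358345, -0.42267673, -0.57135457]))
{'clock': 0.1, 'joint_pos': array([ 8.57767957e+01,  2.05868175e+01,  6.39240152e-01, -1.62738107e-02,
       -7.01353625e+01, -1.65065572e+01]), 'qvel': array([-0.11299731, -0.05771423,  0.06818908, -0.05162116, -0.05940822,
        0.01285508]), 'tau': array([-2.21846560e-03, -5.84167349e+01,  2.93753010e+01,  7.01553270e+00,
        1.01927086e-02, -5.61882530e-05]), 'tool_pos': array([0.23879263, 0.63083016, 0.18672846]), 'orientation': array([   6.05641869,   89.91566055, -104.6788837 ]), 'force': array([ 0.48314214, -0.16668216, -0.2072811 ]), 'moment': array([-0.01515826, -0.02740298,  0.03557335]), 'opening': 0.08759037277183188}
[[-0.     0.935 -0.354]
 [-0.001 -0.354 -0.935]
 [-1.     0.     0.001]]
```

View pics/top0.png

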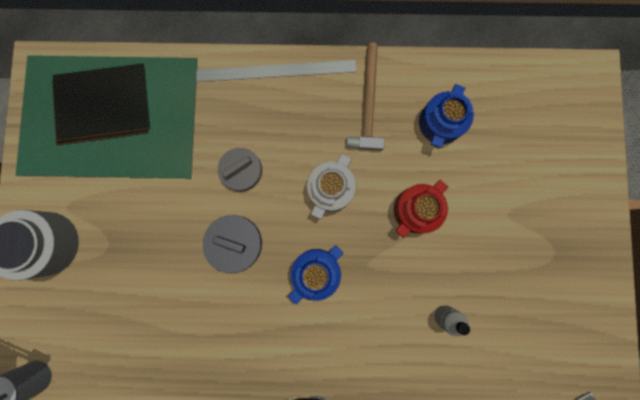

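View pics/sc0.png

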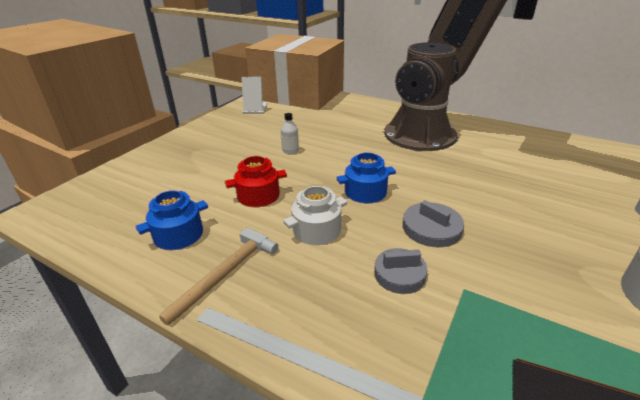

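The top view shows the white pot at (331,187) with its ears toward (345,160) and (319,213). The small lid is at (240,170) with its bar up-right, and the wide lid is at (232,244). The blue and red pots are look-alikes.

Run:
```python
from h import *
s=load('top0'); im=s['image']; hsv=cv2.cvtColor(im,cv2.COLOR_RGB2HSV)
for p in [(240,182),(240,168),(331,205),(318,213),(345,161),(270,200)]: print(p,hsv[p[1],p[0]])
x0,y0=205,135; c=cv2.resize(im[y0:285,x0:375],None,fx=4,fy=4,interpolation=cv2.INTER_CUBIC)
cv2.imwrite('pics/c0.png',c[:,:,::-1])
low=(hsv[:,:,1]<70).astype(np.uint8)
n,l,st,ce=cv2.connectedComponentsWithStats(low)
for i in range(1,n):
  if st[i,4]>300 and st[i,0]>150: print(i,st[i],ce[i])
for nm,(u,v),z in [('lid',(240,170),.026),('wide',(232,244),.026),('pot',(331,185),.1),('e1',(345,160),.05),('e2',(319,213),.05)]:
  print(nm,onz(s,u,v,z).round(4))
for px in [(240,170),(232,244)]:
  i=l[px[1],px[0]]
  if i==0: print('bg');continue
  cn=max(cv2.findContours((l==i).astype(np.uint8),0,1)[0],key=cv2.contourArea)
  P=np.array([onz(s,*q[0],.02)[:2] for q in cn]).astype(np.float32)
  print(px,cv2.minEnclosingCircle(P),cv2.fitEllipse(P))
```

```text
(240, 182) [20  8 99]
(240, 168) [16 53 62]
(331, 205) [ 25  25 112]
(318, 213) [120   2 151]
(345, 161) [  0   0 149]
(270, 200) [ 20  97 142]
14 [ 179   58  178   29 2142] [274.05088702  70.2334267 ]
57 [346 136  39  14 470] [365.63617021 142.49787234]
77 [ 218  148   44   43 1489] [239.10946944 168.94022834]
78 [ 306  154   51   65 1814] [330.68026461 186.69294377]
91 [ 202  215   60   59 2722] [231.3758266  243.61131521]
100 [435 306  34  30 722] [451.4432133  320.53047091]
lid [0.6288 0.1671 0.026 ]
wide [0.4579 0.1787 0.026 ]
pot [ 0.5875 -0.0435  0.1   ]
e1 [ 0.6516 -0.0752  0.05  ]
e2 [ 0.5307 -0.0186  0.05  ]
(240, 170) ((0.6324459910392761, 0.1710740029811859), 0.05217651277780533) ((0.6325315833091736, 0.1706210821866989), (0.09980235993862152, 0.10171378403902054), 143.78477478027344)
(232, 244) ((0.45886319875717163, 0.1812608391046524), 0.06813404709100723) ((0.45908796787261963, 0.18159602582454681), (0.13152216374874115, 0.13366898894309998), 9.082879066467285)
```

View pics/c0.png

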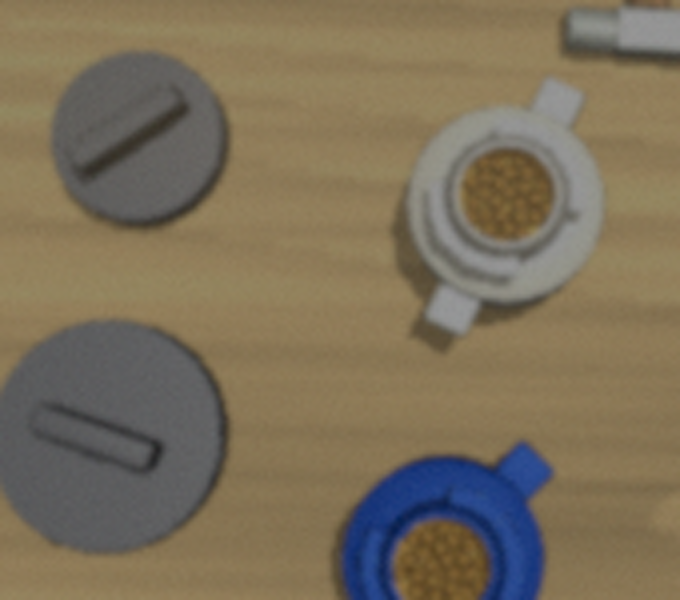

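Run:
```python
from h import *
s=load('top0'); S=load('sc0')
C=lambda u,v,z:onz(s,205+(u+.5)/4-.5,135+(v+.5)/4-.5,z)
a,b=C(72,152,.058),C(182,92,.058); print('bar',a,b,(a+b)/2,np.linalg.norm(a-b),np.degrees(np.arctan2(*(a-b)[1::-1])))
a,b=C(570,85,.05),C(445,330,.05); print('ears',a,b,(a+b)/2,np.linalg.norm(a-b),np.degrees(np.arctan2(*(a-b)[1::-1])))
print('rim',C(505,195,.1),C(505,195,.095))
# scene-view: bar/rim check
print('scene rim',onz(S,317,195,.1))
p=C(505,195,.1); print(proj(S,p))
print(proj(S,[.632,.1705,.058]))
w=snap('wrist','w0'); print(ray(w,320,200))
```

```text
bar [0.61680209 0.19838489 0.058     ] [0.65185912 0.13811106 0.058     ] [0.63433061 0.16824797 0.058     ] 0.06972753963219877 120.18353551995618
ears [ 0.66116345 -0.0798831   0.05      ] [ 0.52134188 -0.01177601  0.05      ] [ 0.59125267 -0.04582956  0.05      ] 0.15552699646381243 -25.970712782900797
rim [ 0.59094024 -0.04317812  0.1       ] [ 0.59162145 -0.04326516  0.095     ]
scene rim [ 0.59954524 -0.03547329  0.1       ]
(np.float64(315.9534175372836), np.float64(192.027563344371))
(np.float64(402.5224236618142), np.float64(251.63825102766083))
(array([0.3065236 , 0.6060553 , 0.38305933]), array([-0.26025767,  0.10125037, -0.96027474]))
```

```bash
cat >> h.py <<'E'
LID=np.array([.633,.1695]); POT=np.array([.591,-.0447]); EAR=154
def st():
    o=ctrl.get_obs(); M=Ro.from_euler('xyz',o['orientation'],degrees=True).as_matrix()
    return o,M,np.array(o['tool_pos']),np.degrees(np.arctan2(M[1,2],M[0,2]))
def delta(p,phi):
    """turn (deg) & shift (cm) to TCP p with tool down, jaw axis at phi"""
    o,M,t,f=st(); c,s=np.cos(np.radians(phi)),np.sin(np.radians(phi))
    T=np.array([[0,-s,c],[0,c,s],[-1,0,0]]); assert abs(np.linalg.det(T)-1)<1e-6
    rv=Ro.from_matrix(M.T@T).as_rotvec(degrees=True)
    print('t',o['clock'],'tcp',t.round(4),'phi',round(f,2),'J',np.array(o['joint_pos']).round(0),'F',np.array(o['force']).round(1),'Mz',round(o['moment'][2],2),'op',round(o['opening'],4))
    print('turn',rv.round(2),'shift cm',(M.T@(np.array(p)-t)*100).round(2))
E
python3 -c "
from h import *
delta([.633,.1695,.19],-150)"
```

```text
t 0.15 tcp [0.2388 0.6309 0.1869] phi -110.73 J [ 86.  21.   1.  -0. -70. -17.] F [ 0.2  0.1 -0.2] Mz 0.01 op 0.0878
turn [ 3.927e+01  7.000e-02 -3.000e-02] shift cm [-0.27 53.2  29.2 ]
```

servo_tool([
  [[6,0,0],[-0.3,4.2,2.3],8.7],
  [[12,0,0],[-0.3,8.4,4.6],8.7],
  [[18,0,0],[-0.3,12.6,6.9],8.7],
  [[24,0,0],[-0.3,16.8,9.2],8.7],
  [[30,0,0],[-0.3,21,11.5],8.7],
])

```text
clock: 0.65
tool_pos: [0.3953, 0.4473, 0.1899]
orientation: [33.9, 89.9, -107.1]
force: [1.3, 0.7, 0.1]
opening: 0.0871
```

```bash
python3 -c "
from h import *
delta([.633,.1695,.19],-150)"
```

```text
t 0.65 tcp [0.3953 0.4473 0.1899] phi -140.96 J [ 67.  13.  -9.   0. -68. -28.] F [1.3 0.7 0.1] Mz -0.01 op 0.0871
turn [ 9.04  0.07 -0.05] shift cm [ 2.000e-02  3.655e+01 -9.600e-01]
```

servo_tool([
  [[3,0,0],[0,4.5,-0.1],8.7],
  [[6,0,0],[0,9,-0.2],8.7],
  [[9,0,0],[0,13.5,-0.4],8.7],
  [[9,0,0],[0,18,-0.5],8.7],
  [[9,0,0],[0,22.5,-0.6],8.7],
])

```text
clock: 1.15
tool_pos: [0.5425, 0.2748, 0.19]
orientation: [37.6, 89.9, -112.4]
force: [0.3, 1.2, 0.2]
opening: 0.0869
```

```bash
python3 -c "
from h import *
delta([.633,.1695,.19],-150)"
```

```text
t 1.15 tcp [0.5425 0.2748 0.19  ] phi -149.96 J [ 45.  14.  -8.   0. -68. -15.] F [0.3 1.2 0.2] Mz 0.08 op 0.0869
turn [ 0.04  0.07 -0.05] shift cm [ 1.000e-02  1.364e+01 -2.570e+00]
```

servo_tool([
  [[0,0,0],[0,4.5,-0.8],8.7],
  [[0,0,0],[0,9,-1.7],8.7],
  [[0,0,0],[0,13.6,-2.6],8.7],
  [[0,0,0],[0,13.6,-2.6],8.7],
])

```text
clock: 1.55
tool_pos: [0.6354, 0.1656, 0.189]
orientation: [31.2, 89.8, -119.0]
force: [0.4, 0.6, -0.5]
opening: 0.087
```

```bash
python3 -c "
from h import *
delta([.633,.1695,.06],-150)
s=snap('wrist','w1'); 
for p in ([.633,.1695,.058],[.633,.1695,.026]): print(proj(s,p))
print(ray(s,320,200))"
```

```text
t 1.55 tcp [0.6354 0.1656 0.189 ] phi -150.23 J [ 32.  19.  -2.   0. -70.  -2.] F [ 0.4  0.6 -0.5] Mz -0.05 op 0.087
turn [-0.23  0.16 -0.1 ] shift cm [12.9  -0.48 -0.02]
(np.float64(321.0231567575825), np.float64(184.81045811834488))
(np.float64(320.95857670531706), np.float64(179.1393978059894))
(array([0.67160516, 0.10384411, 0.38547336]), array([-0.13718582,  0.24154439, -0.96070268]))
```

View pics/w1.png

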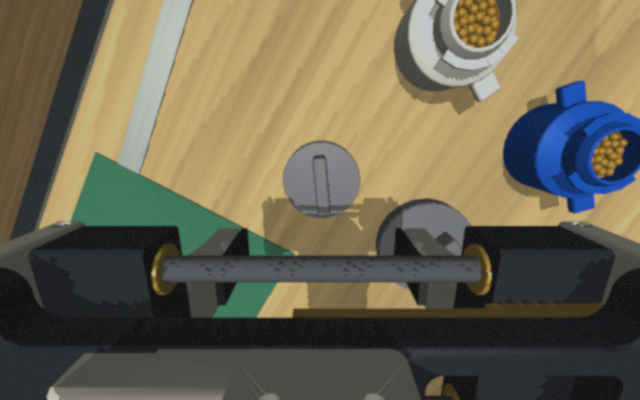

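The wrist view shows the lid at (321,180) with its bar top running from about (319,156) to (323,213). That matches my prediction of (321,185), so I'm refining the bar angle.

```bash
python3 -c "
from h import *
s=load('w1')
g=cv2.cvtColor(s['image'],cv2.COLOR_RGB2GRAY)
for v in (162,170,178,186,194,202): print(v,g[v,308:336])
a,b=onz(s,319,156,.058),onz(s,323,213,.058);print(a,b,(a+b)/2,np.linalg.norm(a-b),np.degrees(np.arctan2(*(a-b)[1::-1])))"
```

```text
162 [134 133 131 123 108 106 117 128 127 128 127 130 133 132 132 126 117 100
 107 126 131 132 133 134 134 132 133 132]
170 [129 131 129 130 116 103 108 119 123 127 128 129 129 131 130 132 123 109
  97 106 125 130 129 130 132 130 129 131]
178 [130 129 126 128 128 116 100 110 121 126 126 127 127 127 129 126 128 118
 102  99 113 125 127 128 129 128 129 127]
186 [126 124 124 126 126 124 110 101 112 123 127 125 128 128 128 130 126 122
 110  94  89 109 124 127 126 124 126 126]
194 [125 126 124 123 125 124 120 113 100 114 123 124 125 126 124 124 126 124
 117 106  94 100 119 125 125 124 126 126]
202 [122 122 123 123 123 123 120 116 104 106 117 123 123 122 123 123 122 123
 121 112 101  95 110 119 124 124 122 122]
[0.65175855 0.14141037 0.058     ] [0.61361541 0.19853294 0.058     ] [0.63268698 0.16997166 0.058     ] 0.06868687737789157 -56.2672963455169
```

```bash
python3 -c "
from h import *
s=load('w1')
a,b=onz(s,318.9,162,.058),onz(s,322.6,202,.058);print(a,b,np.degrees(np.arctan2(*(a-b)[1::-1])))
delta([.6328,.1697,.06],-146.5)"
```

```text
[0.64845448 0.14743189 0.058     ] [0.62092249 0.18679383 0.058     ] -55.02886192856097
t 1.6 tcp [0.6341 0.1674 0.189 ] phi -150.2 J [ 32.  19.  -2.   0. -70.  -2.] F [ 0.3  0.2 -1.2] Mz 0.03 op 0.0869
turn [-3.7   0.16 -0.05] shift cm [12.9  -0.28 -0.04]
```

servo_tool([
  [[-2.5,0,0],[3.5,-0.2,0],8.7],
  [[-4.7,0,0],[7,-0.3,0],8.7],
  [[-4.7,0,0],[10,-0.3,0],8.7],
  [[-4.7,0.2,0],[12.4,-0.3,0],8.7],
  [[-4.7,0.2,0],[12.4,-0.3,0],8.7],
])

```text
clock: 2.1
tool_pos: [0.6291, 0.1694, 0.0612]
orientation: [-4.9, 89.7, -150.4]
force: [-0.9, -0.5, -0.4]
opening: 0.0873
```

```bash
python3 -c "
from h import *
delta([.6328,.1697,.034],-145.3)"
```

```text
t 2.1 tcp [0.6291 0.1694 0.0612] phi -145.48 J [ 32.  24. -11.  -0. -55.   2.] F [-0.9 -0.5 -0.4] Mz 0.02 op 0.0873
turn [-0.18  0.35  0.03] shift cm [ 2.72  0.18 -0.34]
```

servo_tool([
  [[0,0.3,0],[1.0,0.2,-0.3],8.7],
  [[0,0.3,0],[2.0,0.2,-0.3],8.7],
  [[0,0.3,0],[2.9,0.2,-0.3],8.7],
  [[0,0.3,0],[2.9,0.2,-0.3],8.7],
])

```text
clock: 2.5
tool_pos: [0.6319, 0.1691, 0.0311]
orientation: [-19.6, 89.9, -165.1]
force: [0.5, 0.6, -0.4]
opening: 0.087
```

servo_tool([
  [[0,0,0],[0,0,0],4.0],
  [[0,0,0],[0,0,0],1.0],
  [[0,0,0],[0,0,0],1.0],
  [[0,0,0],[0,0,0],1.0],
  [[0,0,0],[0,0,0],1.0],
])

```text
clock: 3.0
tool_pos: [0.632, 0.1691, 0.0314]
orientation: [-22.3, 89.9, -167.8]
force: [-0.6, -0.5, -0.7]
opening: 0.0525
```

```bash
python3 -c "
from h import *
delta([.6328,.1697,.031],-145.3)"
```

```text
t 3.0 tcp [0.632  0.1691 0.0314] phi -145.49 J [ 32.  26. -13.  -0. -51.   3.] F [-0.6 -0.5 -0.7] Mz 0.0 op 0.0525
turn [-0.19  0.11  0.05] shift cm [ 0.04 -0.   -0.1 ]
```

servo_tool([
  [[0,0,0],[0,0,0],0.5],
  [[0,0,0],[0,0,0],0.5],
  [[0,0,0],[0,0,0],0.5],
  [[0,0,0],[0,0,0],0.5],
  [[0,0,0],[0,0,0],0.5],
])

```text
clock: 3.5
tool_pos: [0.632, 0.1692, 0.0314]
orientation: [-22.0, 89.9, -167.5]
force: [-1.2, -0.4, -0.3]
opening: 0.0126
```

servo_tool([
  [[0,0,0],[0,0,0],0.5],
  [[0,0,0],[-1,0,0],0.5],
  [[0,0,0],[-4,0,0],0.5],
  [[0,0,0],[-8,0,0],0.5],
  [[0,0,0],[-12,0,0],0.5],
])

```text
clock: 4.0
tool_pos: [0.632, 0.169, 0.1532]
orientation: [-14.2, 89.9, -159.7]
force: [1.3, 0.3, 0.1]
opening: 0.0052
```

```bash
python3 -c "
from h import *
delta([*POT,.16],-116)
s=snap('wrist','w2')"
```

```text
t 4.0 tcp [0.632  0.169  0.1532] phi -145.48 J [ 32.  20.  -5.  -0. -65.   3.] F [1.3 0.3 0.1] Mz 0.06 op 0.0052
turn [-29.48   0.13   0.07] shift cm [-0.65 15.28 15.49]
```

View pics/w2.png

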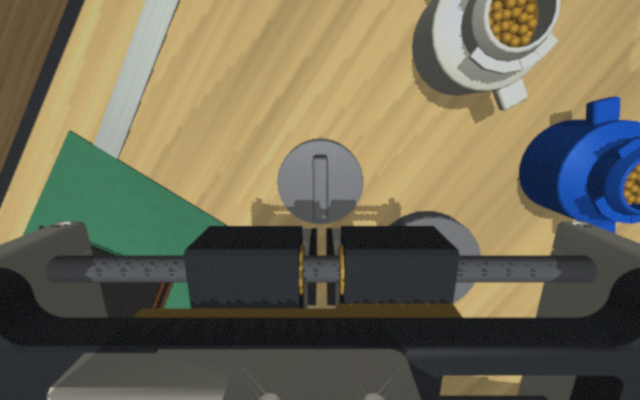

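The lid is still on the bench at (320,180), and the shut fingers end near (322,228), so the grasp missed. I'm checking where the TCP projects.

```bash
python3 -c "
from h import *
s=load('w2')
o,M,t,f=st()
print('tcp',proj(s,t),'grasp',proj(s,t-M[:,0]*.019),'back60',proj(s,t-M[:,0]*.06))
print('lid',proj(s,[.6328,.1697,.058]),'x-down of tcp at .058',proj(s,[*t[:2],.058]))
o,d=ray(s,320,200);R=cv2.Rodrigues(s['rvec'])[0]
print('cam in tool',M.T@(o-t), 'axes', (M.T@R.T).round(3))
snap('scene','s2');snap('top','t2')
for f in('s2','t2'): print(proj(load(f),t))
a=load('s2')['image'][100:320,300:520]; b=load('t2')['image'][60:280,140:360]
cv2.imwrite('pics/st2.png',cv2.resize(np.hstack([a,b]),None,fx=1.8,fy=1.8,interpolation=2)[:,:,::-1])
"
```

```text
tcp (np.float64(315.91093777566715), np.float64(221.91089237312022)) grasp (np.float64(315.7020331905252), np.float64(232.58437828830125)) back60 (np.float64(315.06830049788437), np.float64(264.9634520376688))
lid (np.float64(320.02694795942426), np.float64(188.25557145039437)) x-down of tcp at .058 (np.float64(317.38941454254086), np.float64(186.8531388913707))
cam in tool [-0.18766345  0.07118806  0.00167993] axes [[-0.011 -0.273  0.962]
 [-0.    -0.962 -0.273]
 [ 1.    -0.003  0.01 ]]
(np.float64(407.5628453188193), np.float64(208.15703787510756))
(np.float64(223.31921575395745), np.float64(154.62094089120612))
```

View pics/st2.png

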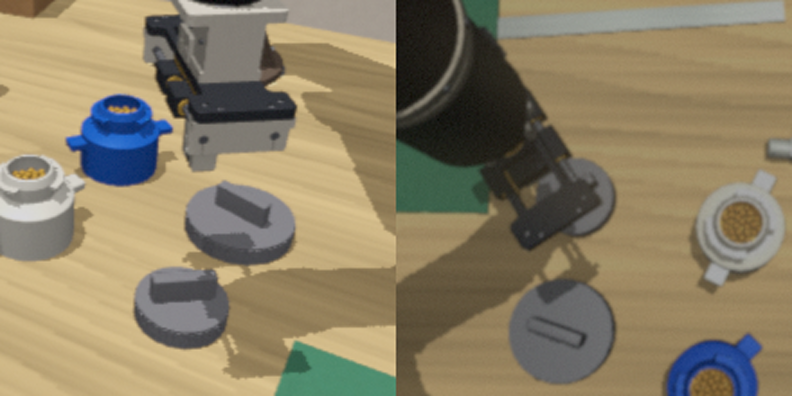

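```bash
python3 -c "
from h import *
o,M,t,f=st()
def tri(A,B):
  (a,d),(b,e)=A,B; k=np.linalg.lstsq(np.c_[d,-e],b-a,rcond=None)[0]; p,q=a+d*k[0],b+e*k[1]; print((p+q)/2,np.linalg.norm(p-q)); return (p+q)/2
S,W=load('s2'),load('w2')
p=tri(ray(S,414,193),ray(W,322,228)); print('in tool',M.T@(p-t))
print('lid check'); S0=load('sc0'); p=tri(ray(S,402,256),ray(W,320,186))
im=W['image'][200:330,240:410]; cv2.imwrite('pics/z.png',cv2.resize(np.hstack([im,load('s2')['image'][130:260,360:460]]),None,fx=2.9,fy=2.9,interpolation=2)[:,:,::-1])
print(t,st()[0]['opening'])"
```

```text
[0.63192225 0.16954635 0.18799548] 0.014649500404883574
in tool [-0.03204424 -0.00089798  0.00212209]
lid check
[0.63249877 0.1703059  0.0471108 ] 0.0009598032678953828
[0.63432172 0.17009683 0.15596295] 0.0049941844289464864
```

View pics/z.png

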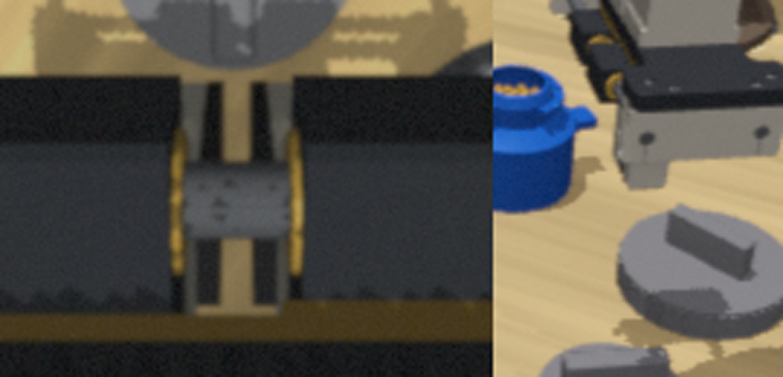

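The scene view shows the fingertips near (414,193), against a predicted TCP at (408,208). The real tips sit about 30 mm higher than reported, so they shut above the bar. I'll reopen, go down in small steps, and watch the force.

servo_tool([
  [[0,0,0],[2,0,0],8.7],
  [[0,0,0],[4,0,0],8.7],
  [[0,0,0],[4,0,0],8.7],
  [[0,0,0],[4,0,0],8.7],
  [[0,0,0],[4,0,0],8.7],
])

```text
clock: 4.65
tool_pos: [0.635, 0.1704, 0.1168]
orientation: [173.3, 89.7, 27.9]
force: [0.2, -0.8, 0.4]
opening: 0.0393
```

servo_tool([
  [[0,0,0],[0,0,0],8.7],
  [[0,0,0],[0,0,0],8.7],
  [[0,0,0],[0,0,0],8.7],
  [[0,0,0],[0,0,0],8.7],
  [[0,0,0],[0,0,0],8.7],
])

```text
clock: 5.15
tool_pos: [0.635, 0.1704, 0.1169]
orientation: [173.8, 89.6, 28.3]
force: [0.8, -0.1, 0.2]
opening: 0.0795
```

```bash
python3 -c "
from h import *
delta([.6328,.1697,.031],-145.3)
o,M,t,f=st()
w=snap('wrist','w3');s=snap('scene','s3')
print('fov',w['vertical_fov'],'tcp in scene',proj(s,t),'in wrist',proj(w,t))
im=w['image'][140:300,170:470]; cv2.imwrite('pics/z3.png',cv2.resize(np.vstack([im,s['image'][140:290,300:600]]),None,fx=1.9,fy=1.9,interpolation=2)[:,:,::-1])"
```

```text
t 5.15 tcp [0.635  0.1704 0.1169] phi -145.46 J [ 32.  22.  -7.   0. -61.   3.] F [ 0.8 -0.1  0.2] Mz 0.02 op 0.0795
turn [-0.16 -0.35 -0.04] shift cm [ 8.59 -0.08  0.28]
fov 69.80890342154734 tcp in scene (np.float64(405.2095466661833), np.float64(228.11972307113638)) in wrist (np.float64(321.27488180294927), np.float64(219.5466409876443))
```

View pics/z3.png

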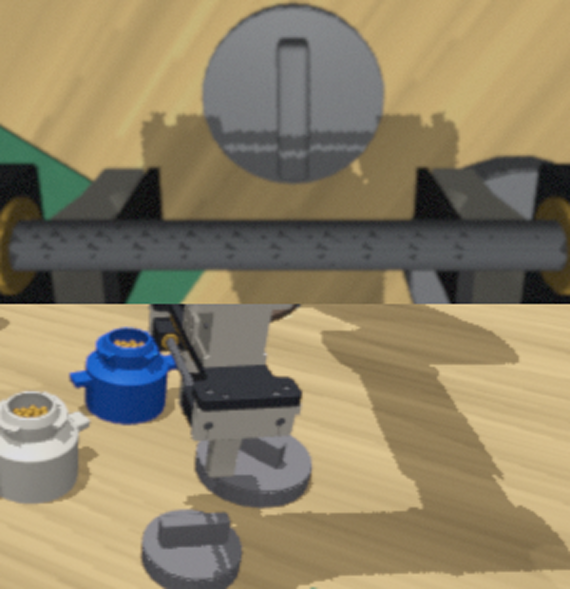

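The open fingers give the same result: depth by jaw width is about 0.17 m against 0.20 m for the reported TCP. The real tips are therefore about 30 mm behind it, and I'll correct for that.

servo_tool([
  [[0,0,0],[3.5,0,0.1],8.7],
  [[0,-0.3,0],[7,-0.1,0.2],8.7],
  [[0,-0.3,0],[10,-0.1,0.3],8.7],
  [[0,-0.3,0],[11.2,-0.1,0.3],8.7],
  [[0,-0.3,0],[11.2,-0.1,0.3],8.7],
])

```text
clock: 5.75
tool_pos: [0.6315, 0.1691, 0.0031]
orientation: [10.3, 89.8, -135.1]
force: [-0.5, -0.0, 0.3]
opening: 0.0874
```

servo_tool([
  [[0,0,0],[0,0,0],0],
  [[0,0,0],[0,0,0],0],
  [[0,0,0],[0,0,0],0],
  [[0,0,0],[0,0,0],0],
  [[0,0,0],[0,0,0],0],
])

```text
clock: 6.25
tool_pos: [0.6318, 0.1693, 0.0038]
orientation: [19.8, 89.9, -125.7]
force: [-0.2, 0.5, 0.1]
opening: 0.0528
```

servo_tool([
  [[0,0,0],[0,0,0],0],
  [[0,0,0],[0,0,0],0],
  [[0,0,0],[0,0,0],0],
  [[0,0,0],[0,0,0],0],
  [[0,0,0],[0,0,0],0],
])

```text
clock: 6.75
tool_pos: [0.6318, 0.1693, 0.0037]
orientation: [19.0, 89.9, -126.4]
force: [0.3, 0.3, 0.2]
opening: 0.0156
```

```bash
python3 -c "
from h import *
delta([.6328,.1697,.0],-145.3)"
```

```text
t 6.75 tcp [0.6318 0.1693 0.0037] phi -145.46 J [ 32.  28. -14.   0. -48.   2.] F [0.3 0.3 0.2] Mz 0.01 op 0.0156
turn [-0.16  0.1  -0.03] shift cm [ 0.37  0.02 -0.1 ]
```

servo_tool([
  [[0,0,0],[0,0,0],0],
  [[0,0,0],[-1,0,0],0],
  [[0,0,0],[-5,0,0],0],
  [[0,0,0],[-9,0,0],0],
  [[0,0,0],[-13,0,0],0],
])

```text
clock: 7.25
tool_pos: [0.6317, 0.1693, 0.1357]
orientation: [16.4, 89.9, -129.1]
force: [0.7, 0.6, -1.6]
opening: 0.0158
```

```bash
python3 -c "
from h import *
delta([*POT,.135],-116)"
```

```text
t 7.25 tcp [0.6317 0.1693 0.1357] phi -145.46 J [ 32.  21.  -6.   0. -63.   2.] F [ 0.7  0.6 -1.6] Mz 0.01 op 0.0158
turn [-29.46   0.13  -0.  ] shift cm [ 0.11 15.32 15.48]
```

servo_tool([
  [[-6,0,0],[0,3,3],0],
  [[-12,0,0],[0,6,6],0],
  [[-18,0,0],[0,9,9],0],
  [[-24,0,0],[0,12,12],0],
  [[-29.5,0.1,0],[0,14.5,14.6],0],
])

```text
clock: 7.75
tool_pos: [0.5929, -0.0348, 0.1369]
orientation: [52.7, 90.0, -63.0]
force: [0.3, 0.3, -1.4]
opening: 0.016
```

```bash
python3 -c "
from h import *
delta([*POT,.125],-116)
w=snap('wrist','w4');s=snap('scene','s4');t=snap('top','t4')
for z in (.1,.05): print([proj(x,[*POT,z]) for x in (w,s,t)])
cv2.imwrite('pics/z4.png',np.vstack([w['image'][60:300,130:510],cv2.resize(s['image'][130:280,200:437],None,fx=380/237,fy=380/237)])[:,:,::-1])
"
```

```text
t 7.75 tcp [ 0.5929 -0.0348  0.1369] phi -115.73 J [ 16.  15. -14.   0. -61.  49.] F [ 0.3  0.3 -1.4] Mz 0.02 op 0.016
turn [ 0.27  0.01 -0.02] shift cm [1.19 0.26 0.98]
[(np.float64(333.2163867173923), np.float64(201.88355368749342)), (np.float64(315.32507306365005), np.float64(191.8485399258734)), (np.float64(331.5954719253283), np.float64(183.3590443685822))]
[(np.float64(331.22017557610826), np.float64(187.84572878658082)), (np.float64(315.83172942580154), np.float64(210.77039011825855)), (np.float64(331.11952176634844), np.float64(186.36002313847345))]
```

View pics/z4.png

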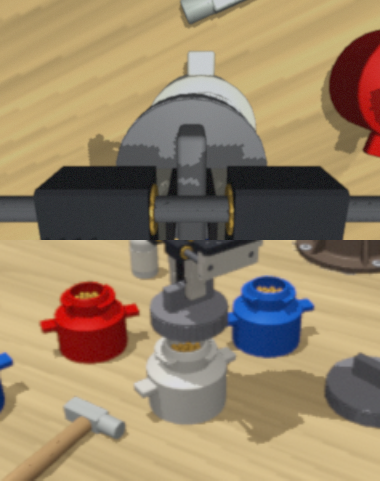

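```bash
python3 -c "
from h import *
o,M,t,f=st(); w=load('w4')
a=onz(w,321.5,153.5,t[2]-.0037+.026); print('lid far edge in tool frame',M.T@(a-t))
for v in (111,113): 
  e=onz(w,331,v,.05); print('ear tip',e,np.linalg.norm(e[:2]-POT),np.degrees(np.arctan2(*(e[:2]-POT)[::-1])), 'pot from ear',e[:2]-.077*M[:2,1])
for u in (317.5,344.5): print(onz(w,u,113,.05))
print(M[:,1])"
```

```text
lid far edge in tool frame [-0.02228614  0.05057781 -0.00072529]
ear tip [ 0.65885229 -0.07629206  0.05      ] 0.07484645137120727 -24.96670769563475 pot from ear [ 0.58971156 -0.04240166]
ear tip [ 0.65720802 -0.07552049  0.05      ] 0.07303015810668052 -24.962445654190873 pot from ear [ 0.58806729 -0.04163009]
[ 0.66275224 -0.06398441  0.05      ]
[ 0.65166376 -0.08705664  0.05      ]
[ 8.97931552e-01 -4.40135037e-01  2.76368427e-04]
```

servo_tool([
  [[0,0,0],[0,0.1,0.6],0],
  [[0,0,0],[1,0.1,0.9],0],
  [[0,0,0],[2,0.1,0.9],0],
  [[0,0,0],[3,0.1,0.9],0],
  [[0,0,0],[3,0.1,0.9],0],
])

```text
clock: 8.4
tool_pos: [0.5885, -0.0431, 0.1044]
orientation: [-52.1, 89.8, -168.2]
force: [-0.5, 0.1, -2.3]
opening: 0.0157
```

```bash
python3 -c "
from h import *
delta([.590,-.0435,.095],-115.5)"
```

```text
t 8.4 tcp [ 0.5885 -0.0431  0.1044] phi -116.1 J [ 15.  17. -17.  -0. -57.  49.] F [-0.5  0.1 -2.3] Mz 0.01 op 0.0157
turn [-0.6   0.13  0.17] shift cm [ 0.94  0.15 -0.03]
```

servo_tool([
  [[-0.6,0,0],[0.3,0.1,0],0],
  [[-0.6,0,0],[0.5,0.1,0],0],
  [[-0.6,0,0],[0.7,0.1,0],0],
  [[-0.6,0,0],[0.7,0.1,0],0],
])

```text
clock: 8.8
tool_pos: [0.5894, -0.0435, 0.0973]
orientation: [-53.1, 89.8, -168.5]
force: [0.1, 0.1, -1.5]
opening: 0.0158
```

servo_tool([
  [[0,0,0],[0.2,0,0],0],
  [[0,0,0],[0.3,0,0],0],
  [[0,0,0],[0.3,0,0],0],
])

```text
clock: 9.1
tool_pos: [0.5896, -0.0435, 0.0946]
orientation: [-52.0, 89.8, -167.5]
force: [-0.3, -0.4, 0.4]
opening: 0.0154
```

```bash
python3 -c "
from h import *
delta([.590,-.0435,.095],-115.5)"
```

```text
t 9.1 tcp [ 0.5896 -0.0435  0.0946] phi -115.49 J [ 15.  17. -17.  -0. -56.  50.] F [-0.3 -0.4  0.4] Mz 0.03 op 0.0154
turn [0.01 0.12 0.15] shift cm [-0.04  0.04 -0.02]
```

servo_tool([
  [[0,0,0],[0.1,0,0],0],
  [[0,0,0],[0.2,0,0],0],
  [[0,0,0],[0.2,0,0],0],
])

```text
clock: 9.4
tool_pos: [0.5897, -0.0435, 0.0944]
orientation: [-42.0, 89.9, -157.5]
force: [-6.4, 2.0, 12.5]
opening: 0.0157
```

servo_tool([
  [[-6,0,0],[0.05,0,0],0],
  [[-12,0,0],[0.05,0,0],0],
  [[-18,0,0],[0.05,0,0],0],
  [[-24,0,0],[0.05,0,0],0],
  [[-30,0,0],[0.05,0,0],0],
])

```text
clock: 9.9
tool_pos: [0.5913, -0.0437, 0.0954]
orientation: [43.5, 89.9, -41.7]
force: [-0.2, -0.5, 7.0]
opening: 0.0157
```

```bash
python3 -c "
from h import *
delta([.590,-.0435,.094],-45.5)"
```

```text
t 9.9 tcp [ 0.5913 -0.0437  0.0954] phi -85.21 J [ 15.  17. -17.   0. -56.  80.] F [-0.2 -0.5  7. ] Mz -0.16 op 0.0157
turn [-39.71   0.08  -0.04] shift cm [ 0.14 -0.13 -0.03]
```

servo_tool([
  [[-8,0,0],[0.1,0,0],0],
  [[-16,0,0],[0.1,-0.1,0],0],
  [[-24,0,0],[0.1,-0.1,0],0],
  [[-32,0,0],[0.1,-0.1,0],0],
  [[-40,0,0],[0.1,-0.1,0],0],
])

```text
clock: 10.4
tool_pos: [0.5902, -0.0438, 0.0943]
orientation: [4.6, 89.9, -40.3]
force: [-0.1, -0.1, -2.1]
opening: 0.016
```

```bash
python3 -c "
from h import *
delta([.590,-.0435,.0817],-45.5)"
```

```text
t 10.4 tcp [ 0.5902 -0.0438  0.0943] phi -44.88 J [ 15.  17. -17.   0. -55. 120.] F [-0.1 -0.1 -2.1] Mz 0.02 op 0.016
turn [ 0.62  0.09 -0.01] shift cm [ 1.26  0.   -0.04]
```

Over the thread gap the force is back to the lid's weight alone. Lowering.

servo_tool([
  [[0,0,0],[0.3,0,0],0],
  [[0,0,0],[0.6,0,0],0],
  [[0,0,0],[0.9,0,0],0],
  [[0,0,0],[1.2,0,0],0],
  [[0,0,0],[1.3,0,0],0],
])

```text
clock: 10.9
tool_pos: [0.5902, -0.0438, 0.0815]
orientation: [-7.9, 89.9, -52.8]
force: [-4.0, 0.8, 8.8]
opening: 0.0158
```

```bash
python3 -c "
from h import *
delta([.590,-.0435,.0817],-45.5)"
```

```text
t 10.9 tcp [ 0.5902 -0.0438  0.0815] phi -44.94 J [ 15.  18. -18.   0. -54. 120.] F [-4.   0.8  8.8] Mz -0.04 op 0.0158
turn [0.56 0.09 0.01] shift cm [-0.02  0.01 -0.04]
```

servo_tool([
  [[8,0,0],[0.05,0,0],0],
  [[16,0,0],[0.05,0,0],0],
  [[24,0,0],[0.05,0,0],0],
  [[32,0,0],[0.05,0,0],0],
  [[40,0,0],[0.05,0,0],0],
])

```text
clock: 11.4
tool_pos: [0.5908, -0.0439, 0.0816]
orientation: [51.5, 89.8, -33.8]
force: [-0.0, -1.2, 2.9]
opening: 0.0157
```

```bash
python3 -c "
from h import *
delta([.590,-.0435,.0817],-115.5)"
```

```text
t 11.4 tcp [ 0.5908 -0.0439  0.0816] phi -85.31 J [ 15.  18. -18.   0. -54.  80.] F [-0.  -1.2  2.9] Mz 0.08 op 0.0157
turn [30.19  0.06 -0.14] shift cm [-0.01 -0.08 -0.05]
```

servo_tool([
  [[7,0,0],[0.03,0,0],0],
  [[14,0,0],[0.03,0,0],0],
  [[20,0,0],[0.03,-0.1,0],0],
  [[25,0,0],[0.03,-0.1,0],0],
  [[28,0,0],[0.03,-0.1,0],0],
])

```text
clock: 11.9
tool_pos: [0.5902, -0.0442, 0.0816]
orientation: [81.0, 89.8, -32.6]
force: [-1.0, -0.4, 0.9]
opening: 0.0155
```

servo_tool([
  [[2,0,0],[0.02,0,0],0],
  [[4,0,0],[0.02,0,0],0],
  [[6,0,0],[0.02,0,0],0],
])

```text
clock: 12.2
tool_pos: [0.5906, -0.0442, 0.0817]
orientation: [92.1, 89.8, -27.6]
force: [0.2, 0.6, 0.4]
opening: 0.0158
```

```bash
python3 -c "
from h import *
delta([.590,-.0435,.0817],-115.5)"
```

```text
t 12.2 tcp [ 0.5906 -0.0442  0.0817] phi -119.68 J [ 15.  18. -18.   0. -54.  45.] F [0.2 0.6 0.4] Mz 0.09 op 0.0158
turn [-4.18 -0.   -0.24] shift cm [ 0.   -0.09 -0.03]
```

servo_tool([
  [[1,0,0],[0,0,0],0],
  [[2,0,0],[0,0,0],0],
  [[3,0,0],[0,0,0],0],
])

```text
clock: 12.5
tool_pos: [0.5912, -0.0439, 0.0818]
orientation: [103.1, 89.7, -19.6]
force: [2.2, 2.2, -0.1]
opening: 0.016
```

```bash
python3 -c "
from h import *
delta([.590,-.0435,.0817],-115.5)"
```

```text
t 12.5 tcp [ 0.5912 -0.0439  0.0818] phi -122.7 J [ 15.  18. -18.   0. -54.  42.] F [ 2.2  2.2 -0.1] Mz 0.54 op 0.016
turn [-7.2  -0.05 -0.28] shift cm [ 0.01 -0.12  0.03]
```

servo_tool([
  [[1,0,0],[0,-0.1,0],0],
  [[2,0,0],[0,-0.1,0],0],
])

```text
clock: 12.7
tool_pos: [0.5909, -0.0436, 0.0819]
orientation: [102.0, 89.7, -22.7]
force: [4.5, -1.9, -2.7]
opening: 0.0159
```

```bash
python3 -c "
from h import *
delta([.590,-.0435,.0817],-115.5)"
```

```text
t 12.7 tcp [ 0.5909 -0.0436  0.0819] phi -124.73 J [ 15.  18. -18.   0. -54.  40.] F [ 4.5 -1.9 -2.7] Mz 0.86 op 0.0159
turn [-9.23 -0.04 -0.34] shift cm [ 0.02 -0.08  0.04]
```

The moment climbs to 0.9 N m at the stop, so I'm letting go.

servo_tool([
  [[0,0,0],[0,0,0],4],
  [[0,0,0],[0,0,0],6],
  [[0,0,0],[0,0,0],6],
  [[0,0,0],[0,0,0],6],
  [[0,0,0],[0,0,0],6],
])

```text
clock: 13.2
tool_pos: [0.5907, -0.0437, 0.0819]
orientation: [101.1, 89.7, -23.7]
force: [-0.1, -0.6, -0.3]
opening: 0.0507
```

servo_tool([
  [[0,0,0],[-1,0,0],6],
  [[0,0,0],[-3,0,0],6],
  [[0,0,0],[-7,0,0],6],
  [[0,0,0],[-11,0,0],6],
  [[0,0,0],[-15,0,0],6],
])

```text
clock: 13.7
tool_pos: [0.5897, -0.0435, 0.2344]
orientation: [102.4, 89.6, -22.3]
force: [0.5, 0.1, 0.5]
opening: 0.06
```

```bash
python3 -c "
from h import *
delta([.590,-.0435,.0817],-115.5)
w=snap('wrist','w5');s=snap('scene','s5')
print(proj(w,[*POT,.136]))
cv2.imwrite('pics/z5.png',np.vstack([cv2.resize(w['image'][60:260,200:440],None,fx=1.6,fy=1.6,interpolation=2),cv2.resize(s['image'][130:290,230:470],None,fx=1.6,fy=1.6,interpolation=2)])[:,:,::-1])
"
```

```text
t 13.7 tcp [ 0.5897 -0.0435  0.2344] phi -124.74 J [ 15.  11.  -6.   0. -72.  40.] F [0.5 0.1 0.5] Mz 0.01 op 0.06
turn [-9.24 -0.05 -0.36] shift cm [15.27 -0.06  0.  ]
(np.float64(321.87799387471125), np.float64(186.43636452959046))
```

View pics/z5.png

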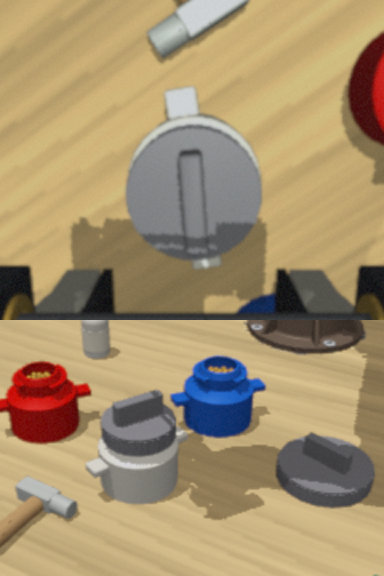

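The lid sits level and low on the pot. The ears at crop (182,100) and (205,263) tilt about 8°, and the bar from (189,152) to (196,250) tilts about 4°, so the bar is about 4–5° past the ears' line, at the stop. The wide lid looks unmoved.

```bash
python3 -c "
from h import *
s=load('w5');a,b=onz(s,318.1,156,.136),onz(s,322.5,216,.136);print('bar',np.degrees(np.arctan2(*(a-b)[1::-1])),(a+b)/2)
t=snap('top','t5')
d=[cv2.absdiff(x['image'][205:285,195:270],load('top0')['image'][205:285,195:270]).mean() for x in(t,)];print('wide lid region diff',d)
print(ctrl.get_obs()['clock'],np.abs(ctrl.get_obs()['qvel']).max());print(ctrl.close_job())"
```

```text
bar -30.635219269959805 [ 0.59154197 -0.0431271   0.136     ]
wide lid region diff [np.float64(24.18166666666667)]
13.85 3.9630272562501596
the job is handed in; nothing more can be done
None
```

```bash
python3 -c "
from h import *
a,b=[load(f)['image'] for f in('sc0','s5')]
A=cv2.cvtColor(a,7)[195:250,395:470];B=cv2.cvtColor(b,7)[185:260,385:480]
r=cv2.matchTemplate(B,A,5);print(cv2.minMaxLoc(r))
cv2.imwrite('pics/f.png',cv2.resize(np.hstack([load('t5')['image'][190:300,180:300],b[180:290,370:490]]),None,fx=3,fy=3)[:,:,::-1])"
```

```text
(-0.08803142607212067, 0.8290725350379944, (0, 20), (10, 10))
```

The small lid is screwed onto the white pot and released, and the job was handed in at about 14 s.

- **Grasp:** My first grasp closed above the bar without touching the lid. The real fingertips sit about 30 mm behind the reported TCP. I measured that offset from the scene and wrist pictures, corrected for it, and the second grasp held.
- **Placing and drop:** I set the lid on the thread with its bar along the ears. It took load with its origin at about 91 mm. I turned it about 70° anticlockwise and it dropped to about 78 mm.
- **Screwing:** I turned it clockwise with it down until it met the stop, where the moment rose to about 0.9 N m, then let go and backed off.

**Final checks:**
- **Bar angle:** The bar reads -30.6° against the ears at about -25.5°, so it is about 5° past the ears' line, as expected at the stop.
- **Seating:** The lid looks level and seated in the pictures, and the wrist force is back near zero.
- **Wide lid:** In the scene camera it matches its starting position with no pixel shift. A plain difference of the top-camera pictures in that area did not agree (mean 24). I put that down to the arm or its shadow over that area, but I did not look at that picture to confirm it.
- **Arm still settling:** At hand-in the arm was still settling, with joints moving at up to 4°/s. It was well clear of the pot.

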